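# Find the full battery pack for the radio transmitter

## Robot

A 6-joint arm with a two-finger parallel gripper is mounted at the origin on the work surface. World frame = base frame: x ahead of the robot, y to its left, z up, the work surface at z = 0. Lengths are in m, angles in degrees, forces in N, time in s.
With the tool pointing down it reaches from about 0.375 to 0.975 m from the base axis. Payload 3.8 kg.
Tool frame: the origin (TCP) lies at the very end of the fingers, on their centre line; the grasp point (between the pads) lies 19 mm behind it; z points along the fingers, y is the line along which they close (so a half turn about z gives the same grasp; the last joint's range is limited). The gripper opens to 85 mm and grips with 20 to 120 N. Pads are 22 mm wide; open, the fingers measure 114 mm over their backs; the gripper's body (76 mm by 85 mm) begins 54 mm behind the grasp point. The pads swing forward as they close: fully open they stand 13 mm farther back than shut.
Start: joints at [-67.088, 15.12, 91.902, -0, 72.978, -2.114], TCP at [0.286, -0.612, 0.231] pointing down, gripper open.
Joint ranges: [-150.88, 150.88], [-54.13, 125.18], [17.81, 147.31], [-75.09, 255.09], [0, 152.58], [-146.25, 146.25]. Speed limits (degrees/s): [147.25, 147.25, 180, 180, 180, 180].

## Interface

Orientations are given as a 3x3 rotation matrix whose columns are the frame's x, y, z axes.
In Python, from cell import monitor, eyes, r gives the robot as it stands.
- The arm moves only by the tool move_arm, never from a script. Its arguments are lists of equal length, an entry for each row: "xyz": the shift along the world's x, y, z in mm, a list of three; "rotation": the turn, a rotation vector about the world's x, y, z in rad, a list of three; "grip": the finger opening in mm, from 0 to 85.4. A call has 1 to 20 rows; each row shifts and turns the commanded pose from where the row before left it; what a row does not reach is not made up. A row lasts 1/8 s, in which the tool goes at most 62.5 mm and 10.7 degrees, less where a joint would pass 70% of its speed; a pose out of reach is approached as far as the arm can. A call with a gripper value outside its range is refused whole. The fingers move at their own pace and stop on an object; "grip_force" is the grip in N (left out, the last holds). Time passes only in rows, so rows that do not move let the fingers close. It gives the time, the measured TCP pose, the force, the opening and the grip force at its end, in the units of the state.
- monitor.get_state(): the state, without advancing time (a new reading comes with each control period).
- eyes.get_image(name): name is "scene" or "top" or "wrist"; returns a dict with "frame" (480x640x3 uint8, red, green, blue), "z_map" (480x640 float32, m along the optical axis (not along the pixel's ray), 0 where there is no reading), "fx", "fy", "cx", "cy" (pixels), "rvec" (rotation vector, rad) and "tvec" (3), from world to camera coordinates, as OpenCV has them; the wrist camera has in their place "mount" (4x4, takes a point from camera to tool coordinates, whose origin is the TCP and whose axes are the flange's). Camera axes: x right, y down, z forward; pixel columns grow to the right and rows downward; lengths in m; the calibration is good to about 2 mm. A picture is of the moment at which its call begins: read the wrist's pose just before it.
- r.hand_in(): hands the job in; it is judged then, once.
The state is a dict: "clock": time; "joint_positions": joint angles; "joint_velocities": joint speeds; "joint_torque": joint torques, N m; "ee_pos": TCP position; "tcp_rot": TCP orientation; "wrist_force": force on the tool from outside, world axes, zero at the start; "torque": the same for the moment, N m; "width": finger opening in m; "grip_force": force on a finger pad.
Only numpy, scipy, OpenCV 4.12 (cv2) and the standard library are available. Lean on these libraries where they do the work, as an engineer would, in place of code of your own. Each camera call takes 0.05 s, during which the arm holds its last target. There are 200 camera calls.

## Task

The transmitter is getting a fresh battery, but one of the two look-alike packs on the mat is only an empty case: first switch the transmitter off by turning its rotary power switch fully anticlockwise, then lift the two packs clear of the mat in turn and judge by weight which one has the cells in it. Leave the lighter one set down flat on the mat (do not drop either pack), and hold the heavier one level just above the open battery bay, clear of it and lined up ready to go in. Do not fit it or let go: finish while still holding it there, and leave the other things on the mat where they are.

Things in the scene. Friction and masses are not known exactly. Their poses are not given: they have to be found in the camera images.
- pack_1: one of two look-alike battery packs lying flat on the mat: plain dark grey case, 100 (x) x 58 (y) x 34 (z) mm, blank label on top. One has cells inside, the other is an empty case: the full one weighs over twice as much, both under 0.5 kg, and only weight tells them apart. Weight centred. Origin: centre of the underside; z up. It fits the bay either way round.
- pack_2: one of two look-alike battery packs lying flat on the mat: plain dark grey case, 100 (x) x 58 (y) x 34 (z) mm, blank label on top. One has cells inside, the other is an empty case: the full one weighs over twice as much, both under 0.5 kg, and only weight tells them apart. Weight centred. Origin: centre of the underside; z up. It fits the bay either way round.
- mat: flat blue-grey bench mat fixed to the desk, 360 (x) x 400 (y) x 3 mm, on which both packs lie. Origin: centre of its underside, on the desk
- transmitter: fixed radio transmitter box on the desk: orange tub, black deck 100 mm up, 190 (x) x 320 (y) mm. Open battery bay mid-deck; power switch on its +y side; control stick 108 mm from the bay on its -y side, top 156 mm above the desk; guard rails along both long edges, 97 mm in x from the middle, up to 139 mm. Origin: centre of its underside; z up
- bay (a point): centre of the mouth of the open battery bay, level with the deck, 100 mm above the desk. The bay is a rectangular pocket 104 mm long along the transmitter's x, 62 mm wide along its y, 36 mm deep; axes as the transmitter's
- power_switch (a joint): rotary power switch, rad: 0 = off, the anticlockwise stop (from above); grows clockwise to 2.1. Dark upright bar grip 38 x 14 x 32 mm on a 40 mm disc, white mark at one end of its top. At 0 the bar lies along the transmitter's x, mark towards -x; at q it is turned by q clockwise. Stays where left; friction 0.06 N m
- power_switch_grip (a point): on the switch's upright axis, 100 mm from the bay's centre along the transmitter's +y, at the height to grip the bar, 37 mm above the deck; the bar's top is 7 mm higher. This point turns with the switch
- bay_cover: bystander: removed cover of the battery bay, dark plate 70 x 112 x 6 mm lying on the far part of the mat. Origin: centre of its underside
- screwdriver: bystander: screwdriver 190 mm long, dark handle, lying along the mat's -y edge. Origin: its middle, underside
- stick_module: bystander: spare control stick on a 52 mm square base, 61 mm tall, standing on the near part of the mat. Origin: centre of its underside

How it is judged (in metres and radians):
On the way, in this order (a step that is already met when the one before it is completed fails the run):
1. the power switch is turned fully anticlockwise to its stop (off) (value of joint power_switch below 0.08 rad), for 0.2 s.
2. the lighter pack is lifted clear of the mat in the gripper while the heavier lies on the mat (((height (world z) of pack_1 above 0.02 m and contact force between pack_1 and the fingers above 0.5 N and contact force between pack_1 and mat below 0.05 N and contact force between pack_2 and mat above 2.6 N) or (height (world z) of pack_2 above 0.02 m and contact force between pack_2 and the fingers above 0.5 N and contact force between pack_2 and mat below 0.05 N and contact force between pack_1 and mat above 2.6 N))), for 0.2 s.
3. the lighter pack lies flat on the mat again and the heavier one is lifted clear in the gripper (((height (world z) of pack_1 above 0.02 m and contact force between pack_1 and the fingers above 0.5 N and contact force between pack_1 and mat below 0.05 N and x of pack_2 in the frame of mat between -0.18 and 0.18 m and y of pack_2 in the frame of mat between -0.2 and 0.2 m and height (world z) of pack_2 below 0.01 m and angle between pack_2's own z axis and vertical below 0.1 rad and contact force between pack_2 and the fingers below 0.05 N and contact force between pack_2 and mat between 0.3 and 2.2 N) or (height (world z) of pack_2 above 0.02 m and contact force between pack_2 and the fingers above 0.5 N and contact force between pack_2 and mat below 0.05 N and x of pack_1 in the frame of mat between -0.18 and 0.18 m and y of pack_1 in the frame of mat between -0.2 and 0.2 m and height (world z) of pack_1 below 0.01 m and angle between pack_1's own z axis and vertical below 0.1 rad and contact force between pack_1 and the fingers below 0.05 N and contact force between pack_1 and mat between 0.3 and 2.2 N))), for 0.2 s.
At the end, for the whole second after the job is handed in: Switch within 0.08 rad of its anticlockwise stop; heavier pack held still by the gripper alone, underside 4 to 80 mm above the bay mouth, centred within 15 mm, along the bay and level within 10 degrees; lighter pack lying flat and released on the mat (it presses with under 2.2 N) (value of joint power_switch below 0.08 rad and ((contact force between pack_1 and the fingers above 1 N and horizontal distance between pack_1 and bay below 0.015 m and z of pack_1 in the frame of bay between 0.004 and 0.08 m and angle between the x axis of pack_1 and the x axis of transmitter, either way round below 0.17 rad and angle between pack_1's own z axis and vertical below 0.17 rad and linear speed of pack_1 below 0.03 m/s and contact force between pack_1 and transmitter below 0.05 N and contact force between pack_1 and mat below 0.05 N and x of pack_2 in the frame of mat between -0.18 and 0.18 m and y of pack_2 in the frame of mat between -0.2 and 0.2 m and height (world z) of pack_2 below 0.01 m and angle between pack_2's own z axis and vertical below 0.1 rad and contact force between pack_2 and the fingers below 0.05 N and contact force between pack_2 and mat between 0.3 and 2.2 N) or (contact force between pack_2 and the fingers above 1 N and horizontal distance between pack_2 and bay below 0.015 m and z of pack_2 in the frame of bay between 0.004 and 0.08 m and angle between the x axis of pack_2 and the x axis of transmitter, either way round below 0.17 rad and angle between pack_2's own z axis and vertical below 0.17 rad and linear speed of pack_2 below 0.03 m/s and contact force between pack_2 and transmitter below 0.05 N and contact force between pack_2 and mat below 0.05 N and x of pack_1 in the frame of mat between -0.18 and 0.18 m and y of pack_1 in the frame of mat between -0.2 and 0.2 m and height (world z) of pack_1 below 0.01 m and angle between pack_1's own z axis and vertical below 0.1 rad and contact force between pack_1 and the fingers below 0.05 N and contact force between pack_1 and mat between 0.3 and 2.2 N))); the arm keeps its last pose, push and grip.
It fails at once if one of the other things on the mat is moved by more than 40 mm (distance of any of bay_cover, screwdriver, stick_module from where it was at the start of the episode above 0.04 m).
It fails at once if a pack is dropped: out of the gripper with its underside more than 30 mm above the desk ((height (world z) of pack_1 above 0.03 m and contact force between pack_1 and the fingers below 0.001 N and contact force between pack_1 and transmitter below 0.001 N) or (height (world z) of pack_2 above 0.03 m and contact force between pack_2 and the fingers below 0.001 N and contact force between pack_2 and transmitter below 0.001 N)).
It also fails if it takes over 72 s, if anything falls off the work surface, if the arm or the gripper's body presses on something with over 40 N, if the wrist force passes 120 N, or if a joint passes its speed limit or range.

## Working session

There is one attempt and no reset: what is moved stays moved. The work goes in short steps, Python scripts to look and compute and a tool call to move; the robot and the scene stay as the last step left them, time stands still between calls to the robot, and variables do not carry over. Pictures are saved under pics/ and viewed, at most 10 in all, crops included, and the job is handed in when it is done.

Besides the shell and the picture viewer there is one more tool, called after "Call:" as name(argument=value, ...) on one line, values as JSON. move_arm: Moves the arm, as the interface text tells. Its arguments: {"type":"object","properties":{"xyz":{"type":"array"},"rotation":{"type":"array"},"grip":{"type":"array"},"grip_force":{"type":"number"}},"required":["xyz","rotation","grip"]}

```bash
mkdir -p pics; ls; cat > h.py <<'E'
import numpy as np, cv2
from cell import monitor, eyes, r
def grab(n):
    s=monitor.get_state(); im=eyes.get_image(n)
    K=np.array([[im['fx'],0,im['cx']],[0,im['fy'],im['cy']],[0,0,1]])
    if n=='wrist':
        T=np.eye(4);T[:3,:3]=np.array(s['tcp_rot']);T[:3,3]=s['ee_pos'];M=T@np.array(im['mount'])
        R=M[:3,:3];c=M[:3,3]
    else:
        R=cv2.Rodrigues(np.array(im['rvec'],float))[0].T; c=-R@np.array(im['tvec'],float).ravel()
    return im['frame'],im['z_map'],K,R,c
def save(f,name): cv2.imwrite('pics/'+name,cv2.cvtColor(f,cv2.COLOR_RGB2BGR))
def plane(uv,z,K,R,c):
    uv=np.atleast_2d(uv).astype(float); d=np.c_[uv,np.ones(len(uv))]@np.linalg.inv(K).T@R.T
    return c+d*((z-c[2])/d[:,2])[:,None]
def cloud(zm,K,R,c):
    v,u=np.indices(zm.shape); p=np.stack([(u-K[0,2])/K[0,0]*zm,(v-K[1,2])/K[1,1]*zm,zm],-1)@R.T+c
    p[zm<=0]=np.nan; return p
E
python3 - <<'E'
from h import *
print(monitor.get_state())
for n in('top','scene'):
    f,z,K,R,c=grab(n); save(f,n+'0.png'); np.savez(n+'0.npz',f=f,z=z,K=K,R=R,c=c); print(n,c,R[:,2],K[0,0])
E
```

```text
pics
{'clock': 0.0, 'joint_positions': array([-6.70889060e+01,  1.51692638e+01,  9.19804816e+01, -5.48265696e-04,
        7.29758793e+01, -2.11494017e+00]), 'joint_velocities': array([-0.00496101, -0.05841358,  0.01640975,  0.00161762, -0.00413376,
       -0.00180997]), 'joint_torque': array([ 1.12318616e-03, -5.15109122e+01, -3.67311609e+01,  6.59872327e-06,
        1.30078092e-02,  9.40837594e-06]), 'ee_pos': array([ 0.28525468, -0.61097539,  0.22996805]), 'tcp_rot': array([[ 9.06114505e-01,  4.23031631e-01, -8.61997567e-04],
       [ 4.23032503e-01, -9.06112265e-01,  2.01602934e-03],
       [ 7.17776102e-05, -2.19140641e-03, -9.99997596e-01]]), 'wrist_force': array([ 0.47273836, -0.72842353, -0.08057835]), 'torque': array([-0.00354891,  0.01119302,  0.03225412]), 'grip_force': 0.0, 'width': 0.08528583423633056}
top [ 3.70285938e-01 -9.80981308e-04  1.50865777e+00] [ 0.10409257 -0.01122122 -0.99450431] 613.0099227613744
scene [0.97041804 0.55302654 0.8027592 ] [-0.457557   -0.55165294 -0.69736692] 461.2899303359253
```

View pics/top0.png

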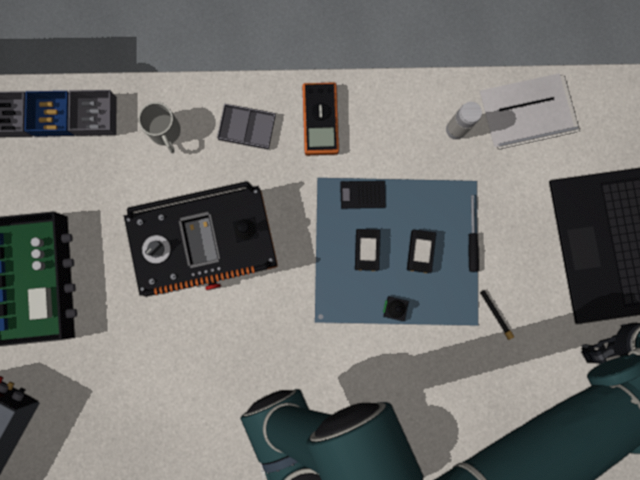

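View pics/scene0.png

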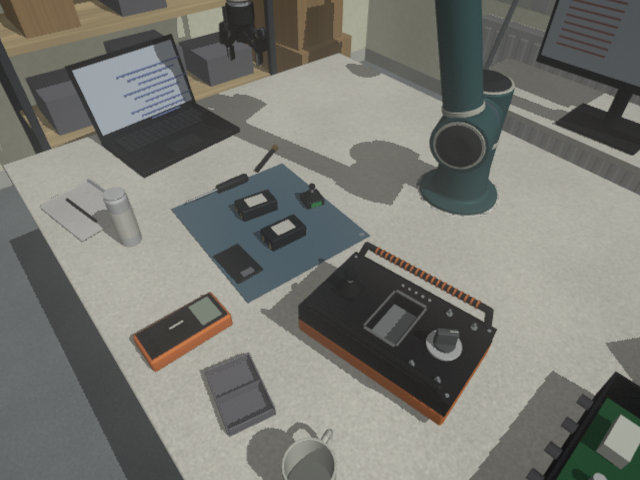

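The top view shows the packs at about (368,250) and (423,251), the stick module at (397,308), the cover at (363,194) and the screwdriver at (474,240). The transmitter bay is at (200,240), the switch at (156,249) and the stick at (247,229). The scene view shows the same objects and a clear bay. Next I'll get coarse positions.

```bash
python3 - <<'E'
from h import *
D={n:np.load(n+'0.npz') for n in('top','scene')}
A={n:[D[n][k] for k in('K','R','c')] for n in D}
def tri(a,b):
    P=[]
    for n in('top','scene'):
        K,R,c=A[n]; P.append(K@np.c_[R.T,-R.T@c])
    X=cv2.triangulatePoints(P[0],P[1],np.float64(a).reshape(2,1),np.float64(b).reshape(2,1)).ravel(); return X[:3]/X[3]
def white(n,box,th=150):
    u0,v0,u1,v1=box; m=np.uint8(D[n]['f'][v0:v1,u0:u1].min(2)>th)
    q,l,s,ce=cv2.connectedComponentsWithStats(m); i=1+s[1:,4].argmax()
    pts=np.argwhere(l==i)[:,::-1]+[u0,v0]; return ce[i]+[u0,v0],s[i,4],cv2.minAreaRect(pts.astype(np.float32))
for nm,bt,bs in(('A',(352,225,385,275),(256,215,310,250)),('B',(405,225,440,275),(230,188,280,220)),('disc',(135,228,175,268),(420,320,470,365))):
    a=white('top',bt);b=white('scene',bs);X=tri(a[0],b[0]);print(nm,a,b[:2],'tri',X.round(4))
    if nm!='disc':
        bx=plane(cv2.boxPoints(a[2]),X[2],*A['top']); e=[bx[1]-bx[0],bx[2]-bx[1]]
        for v in e: print('  edge',np.hypot(*v[:2]).round(4),np.degrees(np.arctan2(v[1],v[0])).round(1))
# depth tops
C=cloud(D['top']['z'],*A['top'])
for nm,(u,v) in dict(A=(368,250),B=(423,251),bayfloor=(203,250),deck=(225,270),bar=(156,246),mat=(340,290),mod=(397,306)).items(): print(nm,C[v,u].round(3))
# bar/transmitter
g=C[...,2]; m=np.uint8((g>0.085)&(g<0.115)&(C[...,1]>0.15)&(C[...,1]<0.62)&(C[...,0]>.25))
r_=cv2.minAreaRect(np.argwhere(m)[:,::-1].astype(np.float32)); bx=plane(cv2.boxPoints(r_),.1,*A['top']);print('deck',bx[:,:2].round(3),bx.mean(0))
f=D['top']['f'];u=cv2.resize(f[180:300,120:285],None,fx=4,fy=4,interpolation=cv2.INTER_CUBIC);save(u,'tx.png')
E
```

```text
A (array([367.55147059, 248.81985294]), np.int32(272), ((367.5, 249.0), (20.0, 13.0), 90.0)) (array([282.44585987, 226.98726115]), np.int32(157)) tri [ 0.4988 -0.1539  0.035 ]
  edge 0.0315 -91.2
  edge 0.0485 178.1
B (array([422.00374532, 250.29588015]), np.int32(267), ((422.0243835449219, 250.2804718017578), (13.362215995788574, 19.988109588623047), 6.340191841125488)) (array([255.0234375, 199.8359375]), np.int32(128)) tri [ 0.4923 -0.2852  0.0355]
  edge 0.0486 -8.6
  edge 0.0323 -97.6
disc (array([153.14857143, 249.53142857]), np.int32(175), ((154.21153259277344, 249.05770874023438), (25.29897689819336, 23.141700744628906), 78.69007110595703)) (array([446.69339623, 352.10377358]), np.int32(212)) tri [0.5025 0.3494 0.0901]
A [ 0.495 -0.154  0.037]
B [ 0.49  -0.287  0.035]
bayfloor [0.501 0.238 0.067]
deck [0.451 0.182 0.101]
bar [0.506 0.332 0.137]
mat [ 0.401 -0.085  0.009]
mod [ 0.359 -0.216  0.056]
deck [[0.7   0.772]
 [0.891 0.239]
 [0.459 0.089]
 [0.281 0.61 ]] [0.58274455 0.42766421 0.1       ]
```

View pics/tx.png

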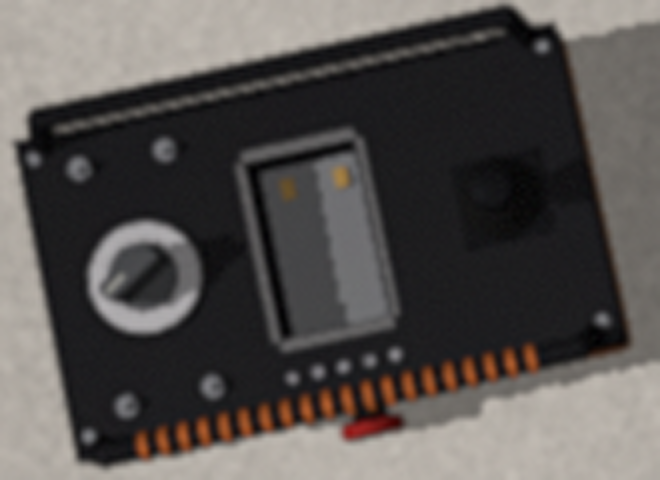

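The crop shows the switch's white mark at (110,285), pointing left and down from centre (142,275), so roughly 72° clockwise of off. The bay frame and box edge lean about 12°. I'll look at the packs with the wrist camera on the way to the switch.

Call:
move_arm(xyz=[[18,39,17],[18,39,17],[18,39,17],[18,39,17],[18,39,17],[18,39,17],[18,39,17],[18,39,17],[18,39,17],[18,39,17],[0,0,0],[0,0,0]], rotation=[[0,0,0.06],[0,0,0.06],[0,0,0.06],[0,0,0.06],[0,0,0.06],[0,0,0.06],[0,0,0.06],[0,0,0.06],[0,0,0.06],[0,0,0.06],[0,0,0],[0,0,0]], grip=[85,85,85,85,85,85,85,85,85,85,85,85])

```text
clock: 1.6
ee_pos: [0.4652, -0.2217, 0.4006]
tcp_rot: [[0.509, 0.861, -0.001], [0.861, -0.509, -0.0], [-0.001, -0.001, -1.0]]
wrist_force: [-1.0, -0.3, -0.7]
width: 0.0849
grip_force: 0.0
```

```bash
python3 - <<'E'
from h import *
f,z,K,R,c=grab('wrist'); save(f,'w1.png'); np.savez('w1.npz',f=f,z=z,K=K,R=R,c=c); print(c,R[:,2],K[0,0],monitor.get_state()['ee_pos'])
E
```

```text
[ 0.49901492 -0.16424436  0.54214007] [-0.13612363 -0.22871779 -0.9639287 ] 396.7078587564783 [ 0.46497877 -0.22204198  0.40030423]
```

View pics/w1.png

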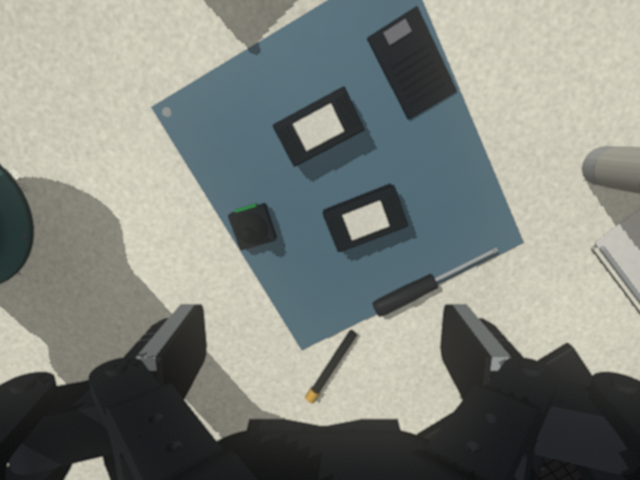

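The wrist view shows pack labels at (318,127) and (365,220), with the cover, screwdriver and stick module all clear. Next I'll move above the transmitter.

Call:
move_arm(xyz=[[0,42,0],[0,42,0],[0,42,0],[0,42,0],[0,42,0],[0,42,0],[0,42,0],[0,42,0],[0,42,0],[0,42,0],[0,42,0],[0,42,0],[0,0,0],[0,0,0]], rotation=[[0,0,0.088],[0,0,0.088],[0,0,0.088],[0,0,0.088],[0,0,0.088],[0,0,0.088],[0,0,0.088],[0,0,0.088],[0,0,0.088],[0,0,0.088],[0,0,0.088],[0,0,0.088],[0,0,0],[0,0,0]], grip=[85,85,85,85,85,85,85,85,85,85,85,85,85,85])

```text
clock: 3.4
ee_pos: [0.4658, 0.2812, 0.4003]
tcp_rot: [[-0.497, 0.868, -0.001], [0.868, 0.497, -0.002], [-0.001, -0.002, -1.0]]
wrist_force: [0.0, -1.3, -0.1]
width: 0.0849
grip_force: 0.0
```

```bash
python3 - <<'E'
from h import *
f,z,K,R,c=grab('wrist'); save(f,'w2.png'); np.savez('w2.npz',f=f,z=z,K=K,R=R,c=c); print(c,R[:,2],monitor.get_state()['ee_pos'])
W=np.load('w1.npz');T=np.load('top0.npz')
P=lambda D:D['K']@np.c_[D['R'].T,-D['R'].T@D['c']]
def lab(D,box):
    u0,v0,u1,v1=box; m=np.uint8(D['f'][v0:v1,u0:u1].min(2)>150)
    q,l,s,ce=cv2.connectedComponentsWithStats(m); i=1+s[1:,4].argmax()
    return ce[i]+[u0,v0],cv2.minAreaRect((np.argwhere(l==i)[:,::-1]+[u0,v0]).astype(np.float32))
for n,bt,bw in(('A',(352,225,385,275),(280,92,358,162)),('B',(405,225,440,275),(330,188,404,246))):
    a,_=lab(T,bt);b,rc=lab(W,bw);X=cv2.triangulatePoints(P(T),P(W),a.reshape(2,1),b.reshape(2,1)).ravel();X=X[:3]/X[3]
    bx=plane(cv2.boxPoints(rc),.037,W['K'],W['R'],W['c']);e=[bx[1]-bx[0],bx[2]-bx[1]]
    print(n,b,'tri',X.round(4),'plane.037',plane(b,.037,W['K'],W['R'],W['c']).round(4),[(np.hypot(*v[:2]).round(4),np.degrees(np.arctan2(v[1],v[0])).round(1)) for v in e])
E
```

```text
[0.4319505  0.33928286 0.54183925] [ 0.13118918 -0.23174208 -0.96389056] [0.46588687 0.28096341 0.40065885]
A [318.25663717 126.7851971 ] tri [ 0.4981 -0.1538  0.0318] plane.037 [[ 0.4974 -0.1543  0.037 ]] [(np.float64(0.0506), np.float64(-5.2)), (np.float64(0.0352), np.float64(-92.5))]
B [365.59591042 219.91723466] tri [ 0.491  -0.2831  0.045 ] plane.037 [[ 0.4911 -0.2855  0.037 ]] [(np.float64(0.0506), np.float64(-9.1)), (np.float64(0.0349), np.float64(-97.8))]
```

View pics/w2.png

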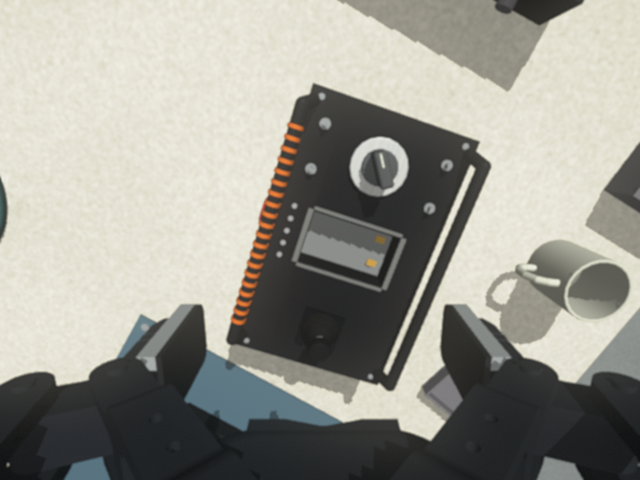

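The view shows the bay rim with corners at about (312,207), (404,240), (383,290) and (293,256), the switch disc at (379,166), and the bar mark near (381,157). Next I'll compute the bay pose, switch axis and bar direction.

```bash
python3 - <<'E'
from h import *
D=np.load('w2.npz');f,z=D['f'],D['z'];A=[D[k] for k in('K','R','c')]
C=cloud(z,*A)
def ang(v):return np.degrees(np.arctan2(v[1],v[0])).round(1)
# bay rim
u0,v0,u1,v1=285,198,412,298
m=np.uint8(f[v0:v1,u0:u1].min(2)>60); m=cv2.morphologyEx(m,cv2.MORPH_CLOSE,np.ones((5,5)))
q,l,s,ce=cv2.connectedComponentsWithStats(m); i=1+s[1:,4].argmax()
pts=(np.argwhere(l==i)[:,::-1]+[u0,v0]).astype(np.float32)
for zz in(.1,.104):
    w=plane(cv2.convexHull(pts)[:,0],zz,*A); rc=cv2.minAreaRect((w[:,:2]*1000).astype(np.float32)); print('bay',zz,rc)
print('rimz',[np.nanmedian(C[v-1:v+2,u-1:u+2,2]).round(4) for u,v in((358,224),(394,265),(340,272),(302,232),(250,290),(340,180))])
# disc
u0,v0,u1,v1=342,130,416,202
m=np.uint8(f[v0:v1,u0:u1].min(2)>140);q,l,s,ce=cv2.connectedComponentsWithStats(m); i=1+s[1:,4].argmax()
pts=(np.argwhere(l==i)[:,::-1]+[u0,v0]).astype(np.float32); h=cv2.convexHull(pts)[:,0]
for zz in(.1,.112):print('disc',cv2.minEnclosingCircle((plane(h,zz,*A)[:,:2]*1000).astype(np.float32)))
Z=C[v0:v1,u0:u1]; print('disc z',np.nanmedian(Z[l==i][:,2]))
b=Z[Z[...,2]>.128]; print('bar',len(b),b[:,2].max(),cv2.minAreaRect((b[:,:2]*1000).astype(np.float32)),b.mean(0))
mm=(Z[...,2]>.128)&(f[v0:v1,u0:u1].min(2)>120); print('mark',mm.sum(),Z[mm].mean(0))
v=cv2.resize(f[v0:v1,u0:u1],None,fx=8,fy=8,interpolation=cv2.INTER_CUBIC);save(v,'sw.png')
E
```

```text
bay 0.1 ((521.3782958984375, 240.46047973632812), (120.77623748779297, 76.71703338623047), 11.612147331237793)
bay 0.104 ((520.5687255859375, 241.3551025390625), (119.6828384399414, 76.02249908447266), 11.61213493347168)
rimz [np.float64(0.0985), np.float64(0.1001), np.float64(0.0962), np.float64(0.1001), np.float64(0.1368), np.float64(0.0986)]
disc ((501.8215026855469, 338.91693115234375), 32.03303146362305)
disc ((499.92388916015625, 338.9268493652344), 31.16305923461914)
disc z 0.10484792051552663
bar 574 0.1450313304222039 ((501.2497863769531, 338.94464111328125), (14.087892532348633, 37.77405548095703), 44.99382400512695) [0.50024736 0.33903553 0.14171916]
mark 79 [0.49700793 0.34406057 0.14276507]
```

View pics/sw.png

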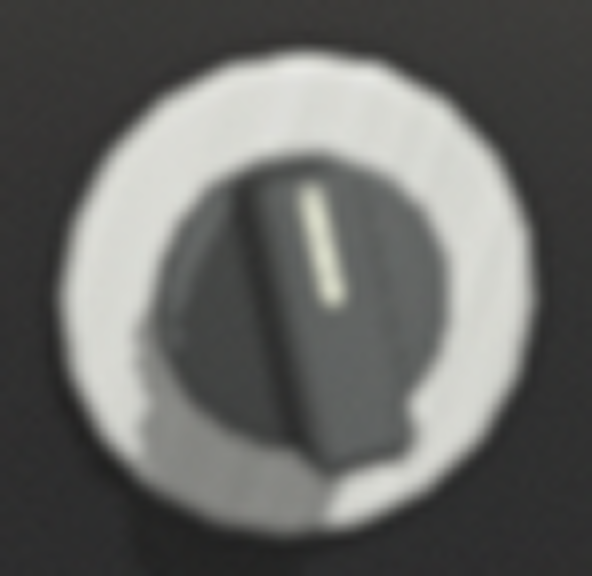

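Call:
move_arm(xyz=[[9,14,-35],[9,15,-35],[9,14,-35],[8,15,-35],[0,0,-40],[0,0,-35],[0,0,0],[0,0,0],[0,0,0],[0,0,0]], rotation=[[0,0,0.066],[0,0,0.066],[0,0,0.066],[0,0,0.067],[0,0,0],[0,0,0],[0,0,0],[0,0,0],[0,0,0],[0,0,0]], grip=[45,45,45,45,45,45,45,45,45,45])

```text
clock: 4.7
ee_pos: [0.5015, 0.3408, 0.1883]
tcp_rot: [[-0.708, 0.706, 0.003], [0.706, 0.708, 0.002], [-0.001, 0.003, -1.0]]
wrist_force: [-0.3, 0.6, 0.1]
width: 0.0451
grip_force: 0.0
```

Call:
move_arm(xyz=[[0,-2,-20],[0,0,-20],[0,0,-20],[0,0,-8],[0,0,0],[0,0,0],[0,0,0],[0,0,0],[0,0,0],[0,0,0]], rotation=[[0,0,0],[0,0,0],[0,0,0],[0,0,0],[0,0,0],[0,0,0],[0,0,0],[0,0,0],[0,0,0],[0,0,0]], grip=[45,45,45,45,45,5,5,5,5,5], grip_force=30)

```text
clock: 5.95
ee_pos: [0.5015, 0.339, 0.1194]
tcp_rot: [[-0.708, 0.706, 0.002], [0.706, 0.708, 0.001], [-0.001, 0.002, -1.0]]
wrist_force: [0.9, 2.3, 4.4]
width: 0.0132
grip_force: 33.3
```

Gripped at 13 mm. Now I'll turn it anticlockwise about 58°.

Call:
move_arm(xyz=[[0,0,0],[0,0,0],[0,0,0],[0,0,0],[0,0,0],[0,0,0],[0,0,0],[0,0,0],[0,0,0],[0,0,0],[0,0,0],[0,0,0]], rotation=[[0,0,0.1],[0,0,0.1],[0,0,0.1],[0,0,0.1],[0,0,0.1],[0,0,0.1],[0,0,0.1],[0,0,0.1],[0,0,0.1],[0,0,0.1],[0,0,0.02],[0,0,0]], grip=[5,5,5,5,5,5,5,5,5,5,5,5])

```text
clock: 7.45
ee_pos: [0.5013, 0.3385, 0.1194]
tcp_rot: [[-0.973, -0.232, 0.001], [-0.232, 0.973, 0.001], [-0.002, 0.001, -1.0]]
wrist_force: [1.4, 0.1, 5.1]
width: 0.0132
grip_force: 41.3
```

```bash
python3 - <<'E'
from h import *
s=monitor.get_state();print(s['torque'],s['wrist_force'],np.degrees(np.arctan2(s['tcp_rot'][1,0],s['tcp_rot'][0,0])))
E
```

```text
[-0.03875653 -0.18336969 -0.88692762] [1.36618579 0.10483854 5.06836533] -166.60816446736803
```

Call:
move_arm(xyz=[[0,0,0],[0,0,0],[0,0,0],[0,0,20],[0,0,40],[0,0,40],[0,-30,40],[0,-42,0],[0,-42,0],[0,-42,0],[0,-42,0],[0,-42,0],[0,-42,0],[0,-42,0],[0,-42,0],[0,-42,0],[0,-42,0],[0,-42,0],[-4,0,0],[0,0,0]], rotation=[[0,0,-0.02],[0,0,0],[0,0,0],[0,0,0],[0,0,0],[0,0,0],[0,0,0],[0,0,-0.025],[0,0,-0.025],[0,0,-0.025],[0,0,-0.025],[0,0,-0.025],[0,0,-0.025],[0,0,-0.025],[0,0,-0.025],[0,0,-0.025],[0,0,-0.025],[0,0,-0.025],[0,0,0],[0,0,0]], grip=[5,45,45,45,45,45,45,60,85,85,85,85,85,85,85,85,85,85,85,85])

```text
clock: 9.95
ee_pos: [0.4963, -0.1534, 0.2591]
tcp_rot: [[-0.998, 0.059, 0.001], [0.059, 0.998, 0.0], [-0.001, 0.0, -1.0]]
wrist_force: [-0.1, 0.0, 0.3]
width: 0.0849
grip_force: 0.0
```

```bash
cat > sw.py <<'E'
from h import *
f,z,K,R,c=grab('scene');np.savez('scene1.npz',f=f,z=z,K=K,R=R,c=c)
C=cloud(z,K,R,c)
m=(C[...,2]>.128)&(C[...,2]<.155)&(np.hypot(C[...,0]-.501,C[...,1]-.339)<.027);b=C[m]
print('switch',len(b),cv2.minAreaRect((b[:,:2]*1000).astype(np.float32)))
f,z,K,R,c=grab('wrist');np.savez('w3.npz',f=f,z=z,K=K,R=R,c=c);save(f,'w3.png')
E
python3 sw.py
```

```text
switch 202 ((505.0501708984375, 338.9839172363281), (39.10392379760742, 14.176227569580078), 12.266714096069336)
```

View pics/w3.png

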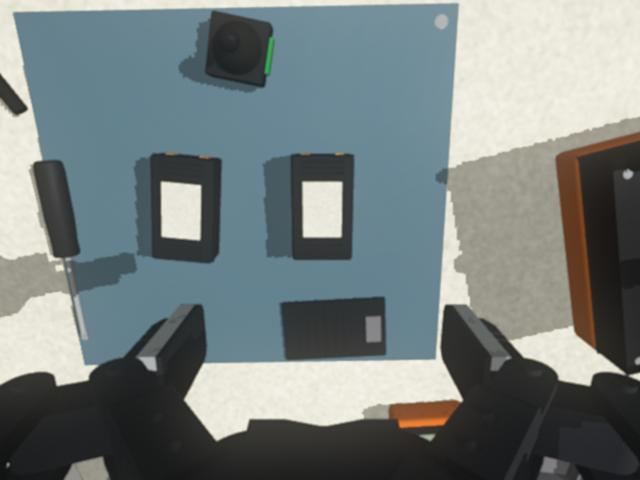

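The switch bar now reads 12.3° in the world, along the transmitter's x at 11.6°, so it is off. This wrist view shows pack labels at (322,209) and (181,211). Next I'll refine both pack poses by triangulating w1 and w3.

```bash
python3 - <<'E'
from h import *
W=[np.load('w1.npz'),np.load('w3.npz')]
P=lambda D:D['K']@np.c_[D['R'].T,-D['R'].T@D['c']]
def lab(D,box):
    u0,v0,u1,v1=box; m=np.uint8(D['f'][v0:v1,u0:u1].min(2)>150)
    q,l,s,ce=cv2.connectedComponentsWithStats(m); i=1+s[1:,4].argmax()
    return ce[i]+[u0,v0],cv2.convexHull((np.argwhere(l==i)[:,::-1]+[u0,v0]).astype(np.float32))[:,0]
for n,b1,b3 in(('A',(280,92,358,162),(297,165,348,255)),('B',(330,188,404,246),(155,165,213,258))):
    a,_=lab(W[0],b1);b,h=lab(W[1],b3)
    X=cv2.triangulatePoints(P(W[0]),P(W[1]),a.reshape(2,1),b.reshape(2,1)).ravel();X=X[:3]/X[3]
    w=plane(h,.037,W[1]['K'],W[1]['R'],W[1]['c'])
    C=cloud(W[1]['z'],W[1]['K'],W[1]['R'],W[1]['c']);u,v=b.astype(int)
    print(n,b,X.round(4),C[v,u].round(4),cv2.minAreaRect((w[:,:2]*1000).astype(np.float32)))
E
```

```text
A [321.98226785 208.97526832] [ 0.4974 -0.1542  0.031 ] [ 0.4953 -0.155   0.0369] ((496.7820129394531, -154.2046661376953), (35.9235725402832, 50.844425201416016), 86.68877410888672)
B [180.59126437 210.31494253] [ 0.4908 -0.2867  0.0328] [ 0.4899 -0.2864  0.0356] ((490.691650390625, -285.54888916015625), (36.30872344970703, 52.31978225708008), 81.4753189086914)
```

Call:
move_arm(xyz=[[0.5,-1,-40],[0,0,-40],[0,0,-40],[0,0,-40],[0,0,-40],[0,0,-30],[0,0,-15],[0,0,-6],[0,0,0],[0,0,0],[0,0,0],[0,0,0],[0,0,0],[0,0,0],[0,0,0]], rotation=[[0,0,0],[0,0,0],[0,0,0],[0,0,0],[0,0,0],[0,0,0],[0,0,0],[0,0,0],[0,0,0],[0,0,0],[0,0,0],[0,0,0],[0,0,0],[0,0,0],[0,0,0]], grip=[85,85,85,85,85,85,85,85,85,50,50,50,50,50,50], grip_force=45)

```text
clock: 11.92
ee_pos: [0.4983, -0.1551, 0.0087]
tcp_rot: [[-0.998, 0.059, 0.002], [0.059, 0.998, -0.001], [-0.003, -0.001, -1.0]]
wrist_force: [0.3, 0.1, 6.7]
width: 0.0573
grip_force: 49.9
```

Call:
move_arm(xyz=[[0,0,8],[0,0,12],[0,0,12],[0,0,8],[0,0,0],[0,0,0],[0,0,0],[0,0,0]], rotation=[[0,0,0],[0,0,0],[0,0,0],[0,0,0],[0,0,0],[0,0,0],[0,0,0],[0,0,0]], grip=[50,50,50,50,50,50,50,50])

```text
clock: 12.92
ee_pos: [0.4967, -0.1545, 0.0468]
tcp_rot: [[-0.998, 0.059, -0.001], [0.059, 0.998, 0.0], [0.001, 0.0, -1.0]]
wrist_force: [-0.2, 0.1, -1.0]
width: 0.0572
grip_force: 49.1
```

```bash
python3 - <<'E'
from h import *
import time
for i in range(4):
    s=monitor.get_state();print(s['wrist_force'],s['torque'],s['joint_torque'][1:3]);eyes.get_image('top')
E
```

```text
[-0.22118167  0.1077165  -1.0294891 ] [-0.06436235 -0.03396253 -0.00344883] [-39.5628047  -30.07799506]
[-0.83268027  0.34005606 -1.03735383] [-0.01209568  0.01601762 -0.01035652] [-39.52950954 -30.06012082]
[ 0.30448733  0.6856051  -1.26500946] [-0.0563187   0.02907766  0.00521335] [-39.50563073 -30.05288243]
[ 0.54413222  0.39838035 -1.88207165] [ 0.05330206  0.04246182 -0.02366564] [-39.49147582 -30.05197048]
```

A weighs roughly 1.3 N, so it is likely the lighter pack. I'll set it down gently and lift B to compare.

Call:
move_arm(xyz=[[0,0,-12],[0,0,-12],[0,0,-8],[0,0,-4],[0,0,-3],[0,0,-0.5],[0,0,0],[0,0,0],[0,0,0],[0,0,0],[0,0,0],[0,0,20],[0,0,35],[0,0,35],[0,0,0],[0,0,0]], rotation=[[0,0,0],[0,0,0],[0,0,0],[0,0,0],[0,0,0],[0,0,0],[0,0,0],[0,0,0],[0,0,0],[0,0,0],[0,0,0],[0,0,0],[0,0,0],[0,0,0],[0,0,0],[0,0,0]], grip=[50,50,50,50,50,50,50,85,85,85,85,85,85,85,85,85])

```text
clock: 15.12
ee_pos: [0.4966, -0.1545, 0.0973]
tcp_rot: [[-0.998, 0.059, -0.001], [0.059, 0.998, 0.0], [0.001, 0.0, -1.0]]
wrist_force: [-0.2, -1.0, 0.1]
width: 0.085
grip_force: 0.0
```

```bash
python3 - <<'E'
from h import *
print([monitor.get_state()['wrist_force']])
f,z,K,R,c=grab('top');C=cloud(z,K,R,c)
for u,v in((367,249),(422,250)):print(C[v-2:v+3,u-2:u+3].reshape(-1,3).mean(0).round(4))
u0,v0,u1,v1=352,225,385,275
m=np.uint8(f[v0:v1,u0:u1].min(2)>150);print(cv2.moments(m,True)['m00'],cv2.moments(m,True)['m10']/m.sum()+u0,cv2.moments(m,True)['m01']/m.sum()+v0)
E
```

```text
[array([-0.23756814, -0.96379981,  0.10339324])]
[ 0.4744 -0.1243  0.3041]
[ 0.4557 -0.1995  0.478 ]
45.0 364.4 256.55555555555554
```

Call:
move_arm(xyz=[[-2,-33,0],[-2,-33,0],[-2,-33,0],[0,-32,0],[0,0,-30],[0,0,-30],[0,0,-20],[0,0,-9],[0,0,0],[0,0,0],[0,0,0],[0,0,0],[0,0,0],[0,0,0],[0,0,8],[0,0,12],[0,0,12],[0,0,8],[0,0,0],[0,0,0]], rotation=[[0,0,-0.022],[0,0,-0.022],[0,0,-0.022],[0,0,-0.022],[0,0,0],[0,0,0],[0,0,0],[0,0,0],[0,0,0],[0,0,0],[0,0,0],[0,0,0],[0,0,0],[0,0,0],[0,0,0],[0,0,0],[0,0,0],[0,0,0],[0,0,0],[0,0,0]], grip=[85,85,85,85,85,85,85,85,85,50,50,50,50,50,50,50,50,50,50,50])

```text
clock: 17.68
ee_pos: [0.4908, -0.2855, 0.0486]
tcp_rot: [[-0.989, 0.146, -0.0], [0.146, 0.989, 0.0], [0.0, 0.0, -1.0]]
wrist_force: [-0.3, -0.0, -4.2]
width: 0.0573
grip_force: 49.8
```

```bash
python3 - <<'E'
from h import *
for i in range(4):
    s=monitor.get_state();print(s['wrist_force'],s['torque'],s['joint_torque'][1:3]);eyes.get_image('top')
E
python3 sw.py
```

```text
[-0.3076734  -0.02397142 -4.23873056] [-0.01105633  0.02370668  0.00815198] [-46.519171   -32.29079247]
[ 0.28033979  0.43698882 -4.43125028] [ 0.04119945 -0.02333573 -0.01197654] [-46.42716408 -32.17420936]
[ 0.06775273 -0.84955604 -4.70397371] [-0.01043342  0.00255777  0.05623684] [-46.33024693 -32.06074476]
[-0.19962306  0.8314931  -4.191142  ] [ 0.09121423  0.0167345  -0.00961718] [-46.24544621 -31.97216034]
switch 206 ((505.44818115234375, 338.9715576171875), (38.6955451965332, 14.720717430114746), 11.285223007202148)
```

View pics/w3.png

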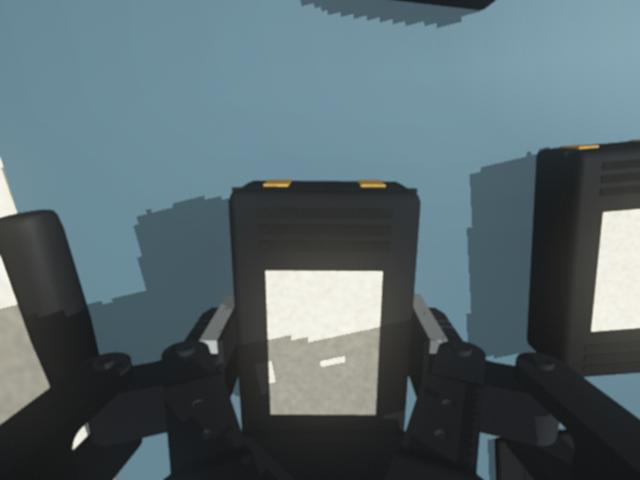

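B weighs about 4.3 N against 1.3 N for A, so B is the full pack; the picture shows it held squarely with A lying flat at right. Next I'll carry B over the bay, passing above the stick.

Call:
move_arm(xyz=[[0,0,30],[0,0,40],[0,0,40],[0,0,40],[0,0,38],[2,25,0],[2,40,0],[2,45,0],[3,45,0],[3,45,0],[2,45,0],[2,45,0],[3,45,0],[3,45,0],[2,45,0],[2,45,0],[2,35,0],[2,21,0],[0,0,0],[0,0,0]], rotation=[[0,0,0],[0,0,0],[0,0,0],[0,0,0],[0,0,0],[0,0,0.027],[0,0,0.027],[0,0,0.027],[0,0,0.027],[0,0,0.027],[0,0,0.027],[0,0,0.027],[0,0,0.027],[0,0,0.027],[0,0,0.027],[0,0,0.027],[0,0,0.027],[0,0,0.027],[0,0,0],[0,0,0]], grip=[50,50,50,50,50,50,50,50,50,50,50,50,50,50,50,50,50,50,50,50])

```text
clock: 20.48
ee_pos: [0.5209, 0.2395, 0.2365]
tcp_rot: [[-0.979, -0.202, -0.001], [-0.202, 0.979, -0.001], [0.001, -0.001, -1.0]]
wrist_force: [-0.5, -0.3, -4.4]
width: 0.0575
grip_force: 50.7
```

Call:
move_arm(xyz=[[0,0,-20],[0,0,-25],[0,0,-25],[0,0,-15],[0,0,-6],[0,0,0],[0,0,0],[0,0,0],[0,0,0]], rotation=[[0,0,0],[0,0,0],[0,0,0],[0,0,0],[0,0,0],[0,0,0],[0,0,0],[0,0,0],[0,0,0]], grip=[50,50,50,50,50,50,50,50,50])

```text
clock: 21.6
ee_pos: [0.5214, 0.2406, 0.1465]
tcp_rot: [[-0.979, -0.203, 0.001], [-0.203, 0.979, 0.0], [-0.001, 0.0, -1.0]]
wrist_force: [0.4, 0.4, -3.8]
width: 0.0569
grip_force: 50.6
```

```bash
python3 sw.py; python3 - <<'E'
from h import *
s=monitor.get_state();print(s['ee_pos'],s['wrist_force'],s['width'],s['grip_force'],np.degrees(np.arctan2(s['tcp_rot'][1,0],s['tcp_rot'][0,0]))%360)
f,z,K,R,c=grab('wrist');C=cloud(z,K,R,c)
u0,v0,u1,v1=245,240,400,425
m=np.uint8(f[v0:v1,u0:u1].min(2)>110);q,l,st,ce=cv2.connectedComponentsWithStats(m);i=1+st[1:,4].argmax()
h=cv2.convexHull((np.argwhere(l==i)[:,::-1]+[u0,v0]).astype(np.float32))[:,0]
zt=np.nanmedian(C[v0:v1,u0:u1][l==i][:,2]);print('top z',zt,cv2.minAreaRect((plane(h,zt,K,R,c)[:,:2]*1000).astype(np.float32)))
save(grab('scene')[0],'s9.png')
E
```

```text
switch 198 ((505.4143981933594, 339.0194091796875), (37.57851028442383, 14.519125938415527), 11.454757690429688)
[0.52120676 0.24051615 0.14613788] [-0.32500427 -0.88012379 -3.60376145] 0.057348153252494594 50.60334026813507 191.7066486016408
top z 0.17229107831125995 ((520.0440063476562, 239.98458862304688), (52.68602752685547, 36.567745208740234), 11.424356460571289)
```

View pics/s9.png

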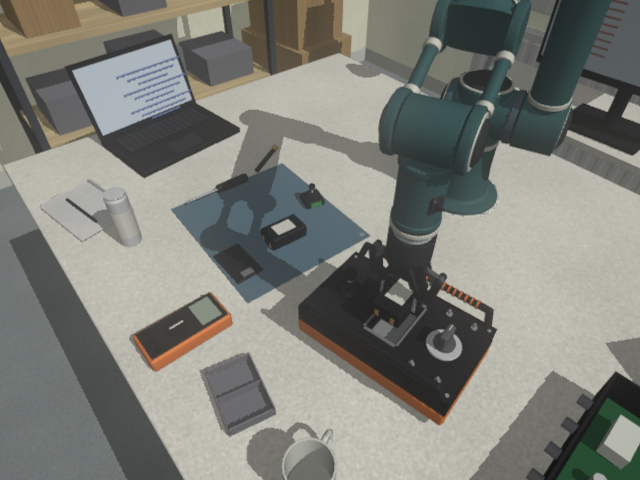

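The pack is centred at (520,240) mm at 11.4°, against the bay at (521,240) mm and 11.6°, with its underside about 38 mm above the mouth. The picture shows the light pack flat on the mat at (284,232), the other things where they were, and the switch off.

```bash
python3 -c "
from h import *
print(r.hand_in())"
```

```text
the job is handed in; nothing more can be done
None
```

I handed the job in with the switch off, the lighter pack (about 1.3 N) flat on the mat, and the heavier one (about 4.3 N) held level and lined up about 38 mm above the bay; the hand-in returned no verdict.

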